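# Close the bead drying box and set its air valve two turns open

### The job

The drying box has just been loaded with beads: swing its blue-framed lid fully shut. Then set the air valve: wind the red wheel clockwise (seen from above) until it is fully closed against its stop, and back it off exactly two full turns anticlockwise. Finish while still gripping the wheel's black crank handle there, holding the wheel still, and leave everything else on the bench where it lies.

Things in the scene. Friction and masses are not known exactly. Their poses are not given: they have to be found in the camera images.
- drybox: White open box fixed to the bench, 180 (its x) x 220 (its y) x 80 mm high, with a blue-framed clear lid. Origin: centre of its underside, on the bench. The lid hinges about a line along the box's y axis at box-frame x = +90 mm, z = 80.5 mm (the far rim). Shut, the lid's top face is at z = 88.5 mm.
- lid (a joint): Lid angle in rad: 0 = shut flat, grows as it opens; starts half to mostly open (0.7 to 1.4), leaning over the box. The lid is 180 mm long from the hinge, 220 mm wide, 8 mm thick, with a 50 mm wide lift tab reaching 19 mm beyond its free edge. Its hinge is stiff, so it stays where it is left and must be pushed all the way; about 2 N at the free edge moves it, in any of its starts.
- lid_edge (a point): Middle of the lid's free edge, on its outer (top) face, 180 mm from the hinge line; the lift tab starts here.
- valve: Brass air valve fixed to the bench, stem upright, with a red handwheel on top: rim 122 mm over all, its top 99 mm above the bench, hub top 103 mm, nothing higher inside the rim but the crank handle. Origin: on the stem's axis, on the bench; z is the wheel's axis. When fully closed the crank handle lies on the valve's own +x side. Its yaw varies.
- wheel (a joint): Wheel angle in rad: 0 = fully closed, hard stop; grows as it turns anticlockwise seen from above (opening), counted over several turns (12.57 = two turns; goes to 22). At q the crank handle lies q anticlockwise from the valve's +x. Starts 2.5 to 7. Even friction of 0.08 N m (1.6 N at the handle); it stays where it is left.
- crank: Black crank handle standing upright on the wheel, a cylinder 18 mm across and 44 mm tall, 50 mm from the wheel's axis, from 102 to 146 mm above the bench. It spins freely on its own pin, so the gripper need not turn as the handle goes round. Origin: centre of its lower end.
- crank_grip (a point): On the crank handle's axis, 26 mm above its lower end, 128 mm above the bench: the place to grip.
- dish_pink: Bystander, to be left alone: small terracotta dish of blue beads, 84 mm across, 32 mm high; origin on its underside.
- dish_white: Bystander, to be left alone: small white dish of green beads, 84 mm across, 32 mm high; origin on its underside.
- dish_brass: Bystander, to be left alone: small brass dish of steel beads, 90 mm across, 35 mm high; origin on its underside.
- jar: Bystander, to be left alone: amber jar with a cork, 44 mm across, 75 mm high; origin on its underside.
- notes: Bystander, to be left alone: block of sticky notes, 76 x 76 x 28 mm; origin on its underside.
- pliers: Bystander, to be left alone: pliers with black grips lying on the bench, about 150 mm long, 14 mm high; origin on its underside.
- hammer: Bystander, to be left alone: hammer lying on the bench, about 250 mm long; origin on its underside.
Mind the look-alikes: they are no part of the job. What is shaped like the valve but green is not meant.

How it is judged:
On the way, in this order (a step that is already met when the one before it is completed fails the run):
1. the lid is fully shut (value of joint lid below 0.05 rad), for 0.2 s.
2. the valve is closed against its stop (value of joint each of wheel, lid below 0.06 rad), for 0.2 s.
At the end, for the whole second after the job is handed in: The lid is shut (within 0.06 rad), the wheel stands two turns open from its stop (12.57 rad, within 0.25 rad) and still, and the fingers are gripping the crank handle (over 2 N, with the TCP within 35 mm of its grip point) (value of joint lid below 0.06 rad and value of joint wheel between 12.3164 and 12.8164 rad and velocity of joint wheel between -0.1 and 0.1 rad/s and contact force between the fingers and crank above 2 N and distance between the grasp point and crank_grip below 0.035 m); the arm keeps its last pose, push and grip.
It fails at once if a bystander was shifted more than 30 mm (distance of any of dish_pink, dish_white, dish_brass, jar, notes, pliers, hammer from where it was at the start of the episode above 0.03 m).
It also fails if it takes over 69 s, if anything falls off the work surface, if the arm or the gripper's body presses on something with over 40 N, if the wrist force passes 120 N, or if a joint passes its speed limit or range.

### The arm

A 6-joint arm with a two-finger parallel gripper is mounted at the origin on the work surface. World frame = base frame: x ahead of the robot, y to its left, z up, the work surface at z = 0. Lengths are in m, angles in rad, forces in N, time in s.
With the tool pointing down it reaches from about 0.35 to 0.925 m from the base axis. Payload 6.4 kg.
Tool frame: the origin (TCP) lies between the finger pads, 19 mm behind the fingertips; this is the grasp point; z points along the fingers, y is the line along which they close (so a half turn about z gives the same grasp; the last joint's range is limited). The gripper opens to 94 mm and grips with 3 to 60 N. Pads are 16 mm wide; open, the fingers measure 119 mm over their backs; the gripper's body (75 mm by 177 mm) begins 78 mm behind the grasp point.
Start: joints at [0.95, 0.245, 1.558, -0, 1.339, -0.174], TCP at [0.281, 0.586, 0.224] pointing down, gripper open.
Joint ranges: [-3.13, 3.13], [-1.02, 2.26], [0.13, 2.54], [-0.95, 4.09], [0.21, 2.88], [-2.74, 2.74]. Speed limits (rad/s): [2.57, 2.57, 3.14, 3.14, 3.14, 3.14].

### API

Orientations are given as a rotation vector (axis times angle).
In Python, from cell import arm gives the robot as it stands.
- The arm moves only by the tool crank_tcp, called after "Request:" as a command line: name --argument value ..., lists and objects as JSON in quotes. Schema: {"type":"object","properties":{"increments":{"type":"object","properties":{"motion":{"type":"array","items":{"type":"array","items":{"type":"number"},"minItems":7,"maxItems":7},"minItems":1,"maxItems":12}},"additionalProperties":false,"required":["motion"]},"only":{"type":"string"},"quiet":{"type":"boolean"},"lines":{"type":"string"}},"required":["increments"],"additionalProperties":false}. increments is an object whose key "motion" holds a list of rows, 1 to 12 of them, each of 7 numbers: the finger opening in m, then dx, dy, dz in m, then a rotation vector rx, ry, rz in rad; each row is the pose to reach, as a shift and turn from the pose commanded when the call began, along the tool's axes at that moment; what a row does not reach only later rows make up. A row lasts 1/10 s, in which the tool goes at most 0.05 m and 0.15 rad, less where a joint would pass 70% of its speed; a pose out of reach is approached as far as the arm can. The fingers move at their own pace and stop on an object; the grip force is fixed at half the most. Time passes only in rows, so rows that do not move let the fingers close. The tool returns the time, the measured TCP pose, the force, the opening and the grip force at its end. only (a regular expression) keeps the lines of the reply that match it, lines (a string "A,B") keeps lines A to B, and quiet returns only ok. Input that does not fit is refused with a message, and nothing moves.
- arm.get_state(): the state, without advancing time (a new reading comes with each control period).
- arm.capture(name): name is "scene" or "top"; returns (picture, depth): 384x512x3 uint8, blue, green, red; 384x512 float32, m along the optical axis (not along the pixel's ray), 0 where there is no reading.
- arm.camera_model(name): a dict with "mtx" (3x3 intrinsics, pixels), "rvec" (rotation vector, rad) and "tvec" (3), from world to camera coordinates, as OpenCV has them. Camera axes: x right, y down, z forward; pixel columns grow to the right and rows downward; lengths in m; the calibration is good to about 2 mm. A picture is of the moment at which its call begins. camera_model takes no time and is no camera call.
- arm.close_job(): hands the job in; it is judged then, once.
Trained networks look in the newest picture that a camera, given by its name, has taken for a name from the list of things; names that differ only in an ending like _2 or _b are one class to them, and where a whole thing is asked for, a point or a joint stands for the part that bears it (a point fixed in the world has none). Each returns a list of dicts, best first, with "conf" (0 to 1); they miss things now and then, are a little off and sometimes report something else, mostly with a low value. They report only what shows in the picture. A call takes as long as a camera call. They do not tell look-alikes from the thing itself.
- arm.look_for(query, camera): "extent" ([left, top, width, height] in pixels, round what is visible of it).
- arm.silhouettes(query, camera): "mask" (384x512 bool, what is visible of it) and "extent" ([left, top, width, height] in pixels, round what is visible of it).
The state is a dict: "clock": time; "qpos": joint angles; "dq": joint speeds; "joint_efforts": joint torques, N m; "tool_pos": TCP position; "tcp_rot": TCP orientation; "ft_force": force on the tool from outside, world axes, zero at the start; "ft_torque": the same for the moment, N m; "gripper_width": finger opening in m; "grip_force": force on a finger pad.
Only numpy, scipy, OpenCV 4.12 (cv2) and the standard library are available. Lean on these libraries where they do the work, as an engineer would, in place of code of your own. Each camera call takes 0.05 s, during which the arm holds its last target. There are 200 camera calls.

## Working session

There is one attempt and no reset: what is moved stays moved. The work goes in short steps, Python scripts to look and compute and a tool call to move; the robot and the scene stay as the last step left them, time stands still between calls to the robot, and variables do not carry over. Pictures are saved under pics/ and viewed, at most 10 in all, crops included, and the job is handed in when it is done.

```bash
ls; mkdir -p pics
```

Create h.py:
```python
import numpy as np, cv2
from cell import arm
from scipy.spatial.transform import Rotation as R
def cloud(n):
    im,d=arm.capture(n); m=arm.camera_model(n); K=np.array(m['mtx']); T=R.from_rotvec(np.ravel(m['rvec'])).as_matrix()
    v,u=np.mgrid[:384,:512]; c=np.stack([(u-K[0,2])/K[0,0]*d,(v-K[1,2])/K[1,1]*d,d],-1)
    P=(c-np.ravel(m['tvec']))@T; P[d==0]=np.nan
    return im,P
```

Run:
```python
from h import *
a,_=cloud('scene'); b,_=cloud('top')
cv2.imwrite('pics/s0.png',cv2.resize(a,(800,600))); cv2.imwrite('pics/t0.png',cv2.resize(b,(800,600)))
s=arm.get_state(); print(s)
```

```text
pics
{'clock': 0.1, 'qpos': array([ 9.49895375e-01,  2.45748604e-01,  1.55885726e+00, -5.38174780e-06,
        1.33866729e+00, -1.74074242e-01]), 'dq': array([ 0.00138613, -0.00042807, -0.00338362,  0.00140979,  0.00010067,
       -0.0010306 ]), 'joint_efforts': array([-1.32343894e-04, -4.16914558e+01, -3.15524626e+01,  6.85940101e-02,
        3.10257578e-02, -9.03645150e-05]), 'tool_pos': array([0.28056104, 0.58579045, 0.22327145]), 'tcp_rot': array([-6.95904304e-01, -3.06288410e+00,  2.43660354e-03]), 'ft_force': array([-0.18124806, -0.40045062, -0.14811723]), 'ft_torque': array([ 0.02648919, -0.02110077,  0.01549639]), 'grip_force': 0.0, 'gripper_width': 0.09391328885282565}
```

View pics/s0.png

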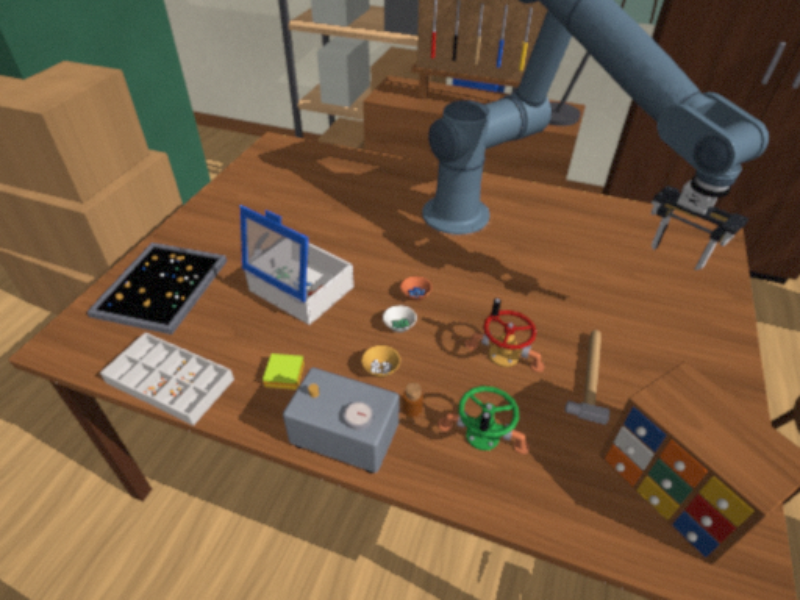

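View pics/t0.png

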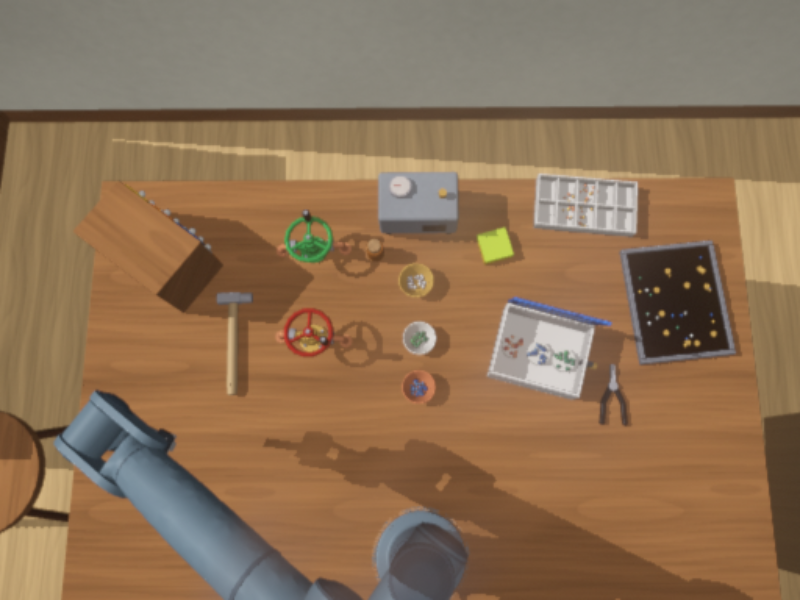

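The scene shows the drybox with its lid up and blue frame at scene (275,250), top (560,312). The hinge is on the far side. The two candidate wheels are red at top (308,333) / scene (510,330) and green at top (308,240) / scene (488,410). The red one is meant, since green is excluded. Next I measure and crop.

Run:
```python
from h import *
from scipy.optimize import least_squares
for n in('top','scene'):
    im,P=cloud(n); b,g,r=[im[...,i].astype(int) for i in range(3)]; z=P[...,2]
    red=(r>120)&(g<60)&(b<60)&(z>.085)&(z<.108)
    p=P[red]; print(n,'red',len(p),np.median(p,0) if len(p) else '')
    f=least_squares(lambda q:np.hypot(p[:,0]-q[0],p[:,1]-q[1])-q[2],[*p[:,:2].mean(0),.055],loss='soft_l1',f_scale=.003)
    pr=np.hypot(*(p[:,:2]-f.x[:2]).T); k=pr>.045
    f=least_squares(lambda q:np.hypot(p[k,0]-q[0],p[k,1]-q[1])-q[2],f.x,loss='soft_l1',f_scale=.003)
    c=f.x; print('circle',c)
    h=(z>.118)&(z<.16)&(np.hypot(P[...,0]-c[0],P[...,1]-c[1])<.075)
    print('crank',h.sum(),np.median(P[h],0),z[h].max(),np.argwhere(h).mean(0), np.hypot(*(np.median(P[h],0)[:2]-c[:2])))
    bl=(b>110)&(r<60)&(g<110)&(z>.06)&(P[...,1]<-.05)&(P[...,0]<.9)&(P[...,0]>.2)
    q=P[bl]; print('blue',len(q),q.min(0),q.max(0))
    U,S,V=np.linalg.svd(q-q.mean(0),full_matrices=False); print('normal',V[2],'mean',q.mean(0),S/len(q)**.5)
    w=(np.minimum(np.minimum(r,g),b)>130)&(z>.07)&(z<.088)&(P[...,1]<-.05)&(P[...,0]>.2)&(P[...,0]<.8)
    if w.sum()>10: print('box',w.sum(),cv2.minAreaRect(P[w][:,:2].astype(np.float32)))
    t=q[q[:,2]>q[:,2].max()-.012]; print('tab',t.mean(0),len(t))
    rr,cc=np.argwhere(red).mean(0).astype(int)
    cr=im[max(rr-60,0):rr+60,max(cc-80,0):cc+80]
    globals()[n]=cv2.resize(cr,(400,300),interpolation=2)
cv2.imwrite('pics/c1.png',np.hstack([top,scene]))
```

```text
top red 178 [0.52810345 0.263856   0.09928498]
circle [0.52910338 0.26277481 0.05416263]
crank 25 [0.50241644 0.22234416 0.14581675] 0.15219812966320095 [217.28 206.56] 0.048444096268232734Traceback (most recent call last):
  File "<stdin>", line 14, in <module>
    return umr_minimum(a, axis, None, out, keepdims, initial, where)
ValueError: zero-size array to reduction operation minimum which has no identity
```

Run:
```python
from h import *
from scipy.optimize import least_squares
for n in('top','scene'):
    im,P=cloud(n); b,g,r=[im[...,i].astype(int) for i in range(3)]; z=P[...,2]
    p=P[(r>120)&(g<60)&(b<60)&(z>.085)&(z<.108)&(abs(P[...,0]-.53)<.08)&(abs(P[...,1]-.263)<.08)]
    c=[.529,.263]
    for _ in range(2):
        k=np.hypot(*(p[:,:2]-c[:2]).T)>.045
        c=least_squares(lambda q:np.hypot(p[k,0]-q[0],p[k,1]-q[1])-q[2],[*c[:2],.055],loss='soft_l1',f_scale=.003).x
    h=(z>.118)&(z<.16)&(np.hypot(P[...,0]-c[0],P[...,1]-c[1])<.075)
    print(n,'circle',c,len(p),'crank',h.sum(),np.median(P[h],0))
    bl=(b>r+40)&(b>g+25)&(z>.085)&(P[...,1]<-.05)&(P[...,0]<.9)&(P[...,0]>.2)
    q=P[bl]; print('blue',len(q))
    if len(q)>10:
        print(q.min(0),q.max(0)); U,S,V=np.linalg.svd(q-q.mean(0),full_matrices=False); print('normal',V[2],'mean',q.mean(0),S/len(q)**.5)
        t=q[q[:,2]>q[:,2].max()-.012]; print('tab',t.mean(0),len(t))
    w=(np.minimum(np.minimum(r,g),b)>120)&(z>.072)&(z<.088)&(P[...,1]<-.05)&(P[...,0]>.2)&(P[...,0]<.8)
    if w.sum()>10: print('box',w.sum(),cv2.minAreaRect(P[w][:,:2].astype(np.float32)))
    m=arm.camera_model(n); uv=cv2.projectPoints(np.array([[*c[:2],.1]]),m['rvec'],m['tvec'],np.array(m['mtx']),None)[0].ravel().astype(int)
    globals()[n]=cv2.resize(im[uv[1]-60:uv[1]+60,uv[0]-80:uv[0]+80],(400,300),interpolation=2)
cv2.imwrite('pics/c1.png',np.hstack([top,scene]))
```

```text
top circle [0.52911348 0.26290042 0.05405152] 181 crank 26 [0.50166924 0.2213336  0.14596145]
blue 158
[ 0.5125018  -0.41999768  0.14271954] [ 0.59412069 -0.21246369  0.28119606]
normal [ 0.94532053 -0.26284323  0.19308684] mean [ 0.5444065  -0.31303988  0.25159283] [0.06630686 0.02646119 0.00192811]
tab [ 0.53810508 -0.31593488  0.27635015] 25
box 361 ((0.4878750443458557, -0.30288177728652954), (0.22016467154026031, 0.18162263929843903), 74.4050064086914)
scene circle [0.5311786  0.26964562 0.05383769] 238 crank 39 [0.50573581 0.22799843 0.13846204]
blue 780
[ 0.51369745 -0.42948081  0.0850174 ] [ 0.60802663 -0.20620775  0.2770521 ]
normal [ 0.94245395 -0.26265188  0.20686843] mean [ 0.55986193 -0.30868003  0.18356406] [0.07614158 0.06778776 0.00180615]
tab [ 0.53846468 -0.31145502  0.2708454 ] 28
box 150 ((0.4749628007411957, -0.21399752795696259), (0.2290867120027542, 0.11167560517787933), 23.53114891052246)
```

View pics/c1.png

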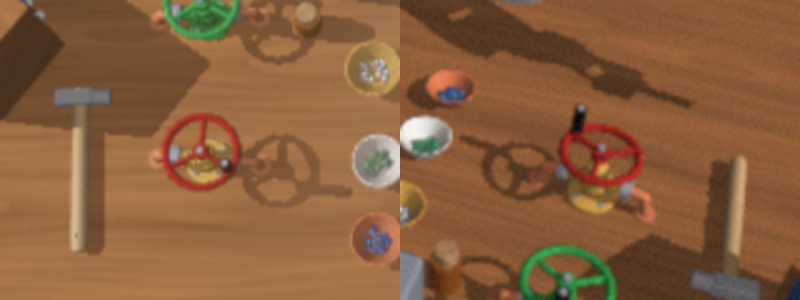

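The crop confirms the red wheel, with its crank handle at crop (225,165), about (0.502,0.222) in world, near the robot on the right. The lid sits at about 1.37 rad. The hinge midpoint is about (0.575,-0.327), and the box x axis is (0.963,-0.268). I'll move the closed gripper above and beyond the lid.

Request:
crank_tcp --increments '{"motion":[[0, 0, 0, -0.1, 0, 0, 0], [0, 0, 0, -0.137, 0, 0, 0], [0, 0, 0, -0.137, 0, 0, 0], [0, -0.689, -0.691, -0.137, 0, 0, -0.174], [0, -0.689, -0.691, -0.137, 0, 0, -0.174], [0, -0.689, -0.691, -0.137, 0, 0, -0.174], [0, -0.689, -0.691, -0.137, 0, 0, -0.174], [0, -0.689, -0.691, -0.137, 0, 0, -0.174], [0, -0.689, -0.691, -0.137, 0, 0, -0.174], [0, -0.689, -0.691, -0.137, 0, 0, -0.174], [0, -0.689, -0.691, -0.137, 0, 0, -0.174], [0, -0.689, -0.691, -0.137, 0, 0, -0.174]]}'

```text
clock: 1.45
tool_pos: [0.4298, 0.1597, 0.3614]
tcp_rot: [0.427, 3.112, 0.0]
ft_force: [-0.3, -0.5, 0.2]
gripper_width: 0.0022
grip_force: 0.0
```

Create w.py:
```python
# usage: w.py x y z [yaw-angle of tool y in deg]: shift in tool axes to world point
import sys; from h import *
s=arm.get_state(); M=R.from_rotvec(s['tcp_rot']).as_matrix(); t=np.array([float(v) for v in sys.argv[1:4]])
print(s['clock'],'tcp',s['tool_pos'].round(4),'y ang',np.degrees(np.arctan2(M[1,1],M[0,1])).round(2),'F',s['ft_force'].round(1),'q',s['qpos'].round(2)); print('shift',(M.T@(t-s['tool_pos'])).round(4)); print('X',M[:,0].round(3),'Y',M[:,1].round(3))
```

```bash
python3 w.py .604 -.335 .36
```

```text
1.45 tcp [0.4298 0.1597 0.3614] y ang 74.39 F [-0.3 -0.5  0.2] q [ 0.11 -0.31  1.85  0.    1.6  -1.19]
shift [-0.3009 -0.4295  0.0015]
X [-0.963  0.269 -0.001] Y [0.269 0.963 0.   ]
```

Request:
crank_tcp --increments '{"motion":[[0, -0.301, -0.43, 0, 0, 0, 0], [0, -0.301, -0.43, 0, 0, 0, 0], [0, -0.301, -0.43, 0, 0, 0, 0], [0, -0.301, -0.43, 0, 0, 0, 0], [0, -0.301, -0.43, 0, 0, 0, 0], [0, -0.301, -0.43, 0, 0, 0, 0], [0, -0.301, -0.43, 0, 0, 0, 0], [0, -0.301, -0.43, 0, 0, 0, 0], [0, -0.301, -0.43, 0, 0, 0, 0], [0, -0.301, -0.43, 0, 0, 0, 0], [0, -0.301, -0.43, 0, 0, 0, 0], [0, -0.301, -0.43, 0, 0, 0, 0]]}'

```text
clock: 2.65
tool_pos: [0.6036, -0.3367, 0.3594]
tcp_rot: [-0.432, -3.11, -0.001]
ft_force: [-0.0, 1.2, 0.4]
gripper_width: 0.0006
grip_force: 0.0
```

```bash
python3 w.py .604 -.335 .26
```

```text
2.65 tcp [ 0.6036 -0.3367  0.3594] y ang 74.17 F [-0.   1.2  0.4] q [-0.67  0.27  1.28 -0.    1.59 -1.97]
shift [-0.0001  0.0017  0.0994]
X [-0.962  0.273  0.002] Y [0.273 0.962 0.   ]
```

Request:
crank_tcp --increments '{"motion":[[0, 0, 0, 0.05, 0, 0, 0], [0, 0, 0, 0.1, 0, 0, 0], [0, 0, 0, 0.109, 0, 0, 0], [0, 0, 0, 0.109, 0, 0, 0], [0, 0.03, 0, 0.109, 0, 0, 0], [0, 0.06, 0, 0.109, 0, 0, 0], [0, 0.075, 0, 0.114, 0, 0, 0], [0, 0.089, 0, 0.12, 0, 0, 0], [0, 0.102, 0, 0.128, 0, 0, 0], [0, 0.115, 0, 0.136, 0, 0, 0]]}'

```text
clock: 3.65
tool_pos: [0.4944, -0.3037, 0.2303]
tcp_rot: [0.425, 3.105, -0.007]
ft_force: [1.0, 0.2, -0.2]
gripper_width: 0.0005
grip_force: 0.4
```

```bash
python3 w.py .604 -.335 .26
```

```text
3.65 tcp [ 0.4944 -0.3037  0.2303] y ang 74.4 F [ 1.   0.2 -0.2] q [-0.75  0.07  1.74  0.    1.32 -2.04]
shift [-0.1142 -0.0008 -0.0288]
X [-0.963  0.269 -0.008] Y [ 0.269  0.963 -0.004]
```

Request:
crank_tcp --increments '{"motion":[[0, 0.012, 0, 0.01, 0, 0, 0], [0, 0.023, 0, 0.021, 0, 0, 0], [0, 0.032, 0, 0.033, 0, 0, 0], [0, 0.041, 0, 0.046, 0, 0, 0], [0, 0.048, 0, 0.06, 0, 0, 0], [0, 0.054, 0, 0.074, 0, 0, 0], [0, 0.059, 0, 0.09, 0, 0, 0], [0, 0.061, 0, 0.106, 0, 0, 0], [0, 0.062, 0, 0.118, 0, 0, 0], [0, 0.062, 0, 0.125, 0, 0, 0], [0, 0.062, 0, 0.126, 0, 0, 0], [0, 0.062, 0, 0.126, 0, 0, 0]]}'

```text
clock: 4.85
tool_pos: [0.4338, -0.2864, 0.1068]
tcp_rot: [-0.424, -3.109, -0.002]
ft_force: [-19.7, 16.4, 49.3]
gripper_width: 0.0006
grip_force: 24.9
```

```bash
python3 w.py .502 .222 .24
```

Run:
```python
from h import *
im,P=cloud('scene'); cv2.imwrite('pics/s2.png',im[100:300,100:400].repeat(2,0).repeat(2,1))
```

```text
4.85 tcp [ 0.4338 -0.2864  0.1068] y ang 74.46 F [-19.7  16.4  49.3] q [-0.8   0.09  1.97 -0.    1.09 -2.1 ]
shift [ 0.071   0.5082 -0.1326]
X [-0.963  0.268  0.004] Y [0.268 0.963 0.001]
```

View pics/s2.png

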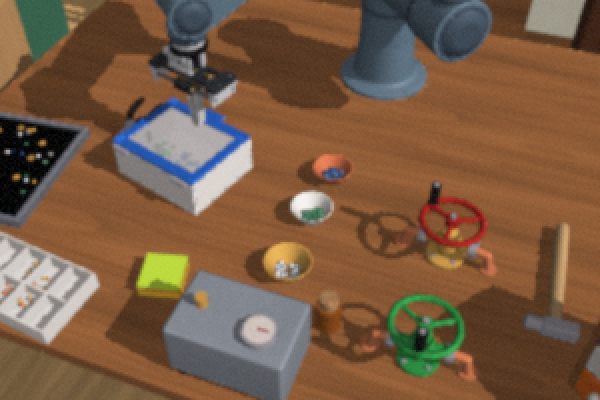

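The lid lies shut: the blue frame is flat on the box at crop (180,145), and the fingertip height of 0.088 matches. Next I lift and move over the crank handle with the gripper open.

Request:
crank_tcp --increments '{"motion":[[0, 0, 0, -0.05, 0, 0, 0], [0.094, 0, 0, -0.1, 0, 0, 0], [0.094, 0, 0, -0.133, 0, 0, 0], [0.094, 0.071, 0.51, -0.133, 0, 0, 0], [0.094, 0.071, 0.51, -0.133, 0, 0, 0], [0.094, 0.071, 0.51, -0.133, 0, 0, 0], [0.094, 0.071, 0.51, -0.133, 0, 0, 0], [0.094, 0.071, 0.51, -0.133, 0, 0, 0], [0.094, 0.071, 0.51, -0.133, 0, 0, 0], [0.094, 0.071, 0.51, -0.133, 0, 0, 0], [0.094, 0.071, 0.51, -0.133, 0, 0, 0], [0.094, 0.071, 0.51, -0.133, 0, 0, 0]]}'

```text
clock: 6.1
tool_pos: [0.4939, 0.1623, 0.2328]
tcp_rot: [0.426, 3.111, 0.001]
ft_force: [1.0, -1.3, 0.8]
gripper_width: 0.085
grip_force: 0.0
```

Request:
crank_tcp --increments '{"motion":[[0.094, 0.014, 0.07, 0, 0, 0, 0], [0.094, 0.014, 0.07, 0, 0, 0, 0], [0.094, 0.014, 0.07, 0, 0, 0, 0]]}'

```text
clock: 6.4
tool_pos: [0.499, 0.2338, 0.2324]
tcp_rot: [0.42, 3.113, 0.001]
ft_force: [-0.3, 0.0, 0.3]
gripper_width: 0.0937
grip_force: 0.0
```

```bash
python3 w.py .503 .2235 .13
```

```text
6.4 tcp [0.499  0.2338 0.2324] y ang 74.62 F [-0.3  0.   0.3] q [ 0.23  0.01  1.81  0.    1.33 -1.07]
shift [-0.0066 -0.0089  0.1024]
X [-0.964  0.265 -0.   ] Y [0.265 0.964 0.001]
```

Request:
crank_tcp --increments '{"motion":[[0.094, -0.007, -0.009, 0.04, 0, 0, 0], [0.094, -0.007, -0.009, 0.08, 0, 0, 0], [0.094, -0.007, -0.009, 0.102, 0, 0, 0], [0.094, -0.007, -0.009, 0.102, 0, 0, 0]]}'

```text
clock: 6.8
tool_pos: [0.5009, 0.2189, 0.1266]
tcp_rot: [-0.428, -3.105, 0.004]
ft_force: [-0.3, 0.1, -0.0]
gripper_width: 0.0938
grip_force: 0.0
```

```bash
python3 w.py .503 .2235 .13
```

Run:
```python
from h import *
im,P=cloud('top'); b,g,r=[im[...,i].astype(int) for i in range(3)]
q=P[(b>r+40)&(b>g+25)&(P[...,2]>.07)&(P[...,1]<-.05)&(P[...,0]<.9)&(P[...,0]>.2)]
print('lid z pct',np.percentile(q[:,2],[2,50,98]))
a,Q=cloud('scene'); m=arm.camera_model('scene')
x,y=cv2.projectPoints(np.array([[.503,.2235,.13]]),m['rvec'],m['tvec'],np.array(m['mtx']),None)[0].ravel().astype(int)
cv2.imwrite('pics/s3.png',cv2.resize(a[y-60:y+60,x-80:x+80],(640,480),interpolation=2))
```

```text
6.8 tcp [0.5009 0.2189 0.1266] y ang 74.3 F [-0.3  0.1 -0. ] q [ 0.2   0.12  1.89 -0.    1.14 -1.09]
shift [-0.0008  0.005  -0.0034]
X [-0.963  0.271  0.006] Y [ 0.271  0.963 -0.004]
lid z pct [0.08079339 0.0890598  0.0976075 ]
```

View pics/s3.png

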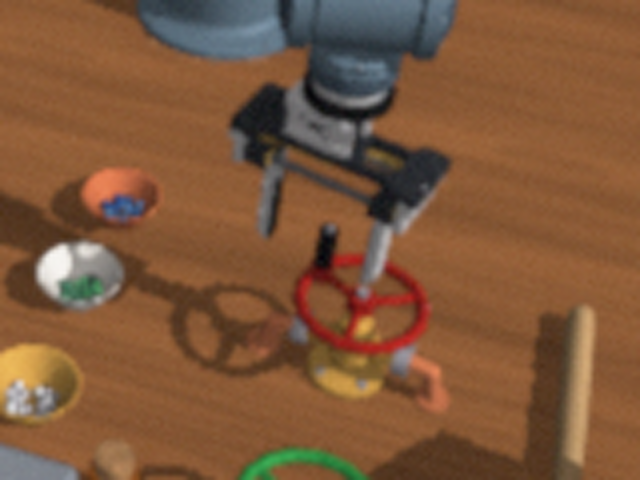

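The lid is shut (frame at z = 0.089). The handle at crop (325,245) stands between the fingers at (268,210) and (378,250), so I close.

Request:
crank_tcp --increments '{"motion":[[0, 0, 0, 0, 0, 0, 0], [0, 0, 0, 0, 0, 0, 0], [0, 0, 0, 0, 0, 0, 0], [0, 0, 0, 0, 0, 0, 0], [0, 0, 0, 0, 0, 0, 0], [0, 0, 0, 0, 0, 0, 0]]}'

```text
clock: 7.5
tool_pos: [0.5033, 0.2206, 0.1303]
tcp_rot: [0.427, 3.112, 0.0]
ft_force: [-0.6, 0.2, -1.1]
gripper_width: 0.0493
grip_force: 0.0
```

```bash
python3 w.py .503 .2235 .13
```

```text
7.5 tcp [0.5033 0.2206 0.1303] y ang 74.37 F [-0.6  0.2 -1.1] q [ 0.21  0.12  1.89  0.    1.14 -1.09]
shift [0.001  0.0027 0.0003]
X [-0.963  0.269 -0.   ] Y [0.269 0.963 0.   ]
```

Request:
crank_tcp --increments '{"motion":[[0, 0, 0, 0, 0, 0, 0], [0, 0, 0, 0, 0, 0, 0], [0, 0, 0, 0, 0, 0, 0], [0, 0, 0, 0, 0, 0, 0], [0, 0, 0, 0, 0, 0, 0], [0, 0, 0, 0, 0, 0, 0], [0, 0, 0, 0, 0, 0, 0]]}'

```text
clock: 8.2
tool_pos: [0.5044, 0.2235, 0.1304]
tcp_rot: [0.428, 3.109, 0.011]
ft_force: [5.5, 12.5, -4.9]
gripper_width: 0.0173
grip_force: 30.0
```

```bash
python3 w.py .503 .2235 .13
```

```text
8.2 tcp [0.5044 0.2235 0.1304] y ang 74.33 F [ 5.5 12.5 -4.9] q [ 0.21  0.12  1.88  0.01  1.13 -1.09]
shift [ 0.0014 -0.0003  0.0004]
X [-0.963  0.27  -0.002] Y [0.27  0.963 0.008]
```

Create c.py:
```python
# c.py Cx Cy r phi_ref a0 a1 step : typed-row shifts, measured from commanded point at angle a0 (deg, handle direction in world)
import sys; import numpy as np
cx,cy,r,a0,a1,st=map(float,sys.argv[1:7]); off=np.array([float(v) for v in sys.argv[7:9]] or [0,0])
X=np.array([-.963,.27]);Y=np.array([.27,.963]); p=lambda a:np.array([cx,cy])+r*np.array([np.cos(np.radians(a)),np.sin(np.radians(a))])
for a in np.arange(a0+st,a1+st/2*np.sign(st),st): d=p(a)-p(a0)-off; print(f'[0,{d@X:.3f},{d@Y:.3f},0,0,0,0],',end='')
print(p(a1))
```

```bash
python3 c.py .530 .266 .05 -121.3 -256.3 -15 -.0007 -.0027
```

```text
[0,0.012,0.008,0,0,0,0],[0,0.022,0.016,0,0,0,0],[0,0.030,0.026,0,0,0,0],[0,0.035,0.039,0,0,0,0],[0,0.037,0.052,0,0,0,0],[0,0.035,0.064,0,0,0,0],[0,0.030,0.076,0,0,0,0],[0,0.022,0.087,0,0,0,0],[0.51815809 0.31457746]
```

```bash
sed -i 's/st\/2\*np.sign(st)/st\/2/' c.py
```

Request:
crank_tcp --increments '{"motion":[[0, 0.012, 0.008, 0, 0, 0, 0], [0, 0.022, 0.016, 0, 0, 0, 0], [0, 0.030, 0.026, 0, 0, 0, 0], [0, 0.035, 0.039, 0, 0, 0, 0], [0, 0.037, 0.052, 0, 0, 0, 0], [0, 0.035, 0.064, 0, 0, 0, 0], [0, 0.030, 0.076, 0, 0, 0, 0], [0, 0.022, 0.087, 0, 0, 0, 0], [0, 0.011, 0.095, 0, 0, 0, 0], [0, 0.011, 0.095, 0, 0, 0, 0]]}'

```text
clock: 9.2
tool_pos: [0.5183, 0.3184, 0.1304]
tcp_rot: [-0.427, -3.112, -0.009]
ft_force: [-0.4, 10.8, -2.5]
gripper_width: 0.0173
grip_force: 30.0
```

```bash
python3 w.py .5182 .3146 .13; python3 c.py .530 .266 .05 -256.3 -496.3 -20
```

```text
9.2 tcp [0.5183 0.3184 0.1304] y ang 74.38 F [-0.4 10.8 -2.5] q [ 0.36  0.25  1.74  0.01  1.16 -0.94]
shift [-0.001  -0.0037  0.0003]
X [-0.963  0.269  0.001] Y [0.269 0.963 0.006]
[0,-0.016,0.006,0,0,0,0],[0,-0.034,0.006,0,0,0,0],[0,-0.050,-0.001,0,0,0,0],[0,-0.063,-0.012,0,0,0,0],[0,-0.072,-0.027,0,0,0,0],[0,-0.075,-0.044,0,0,0,0],[0,-0.071,-0.061,0,0,0,0],[0,-0.062,-0.076,0,0,0,0],[0,-0.049,-0.087,0,0,0,0],[0,-0.033,-0.093,0,0,0,0],[0,-0.015,-0.093,0,0,0,0],[0,0.001,-0.087,0,0,0,0],[0.49385164 0.23145588]
```

```bash
python3 c.py .527 .269 .05 -259 -499 -20 0.0007 -.0035
```

```text
[0,-0.015,0.008,0,0,0,0],[0,-0.032,0.007,0,0,0,0],[0,-0.048,0.000,0,0,0,0],[0,-0.061,-0.012,0,0,0,0],[0,-0.069,-0.027,0,0,0,0],[0,-0.071,-0.044,0,0,0,0],[0,-0.067,-0.061,0,0,0,0],[0,-0.057,-0.076,0,0,0,0],[0,-0.043,-0.086,0,0,0,0],[0,-0.027,-0.091,0,0,0,0],[0,-0.009,-0.090,0,0,0,0],[0,0.007,-0.083,0,0,0,0],[0.48926452 0.23619705]
```

One 20° step per call: row1 then check.

Request:
crank_tcp --increments '{"motion":[[0, -0.008, 0.006, 0, 0, 0, 0], [0, -0.015, 0.008, 0, 0, 0, 0], [0, -0.015, 0.008, 0, 0, 0, 0]]}'

```text
clock: 9.5
tool_pos: [0.5358, 0.3182, 0.1303]
tcp_rot: [0.428, 3.111, -0.001]
ft_force: [-0.2, -1.3, 1.7]
gripper_width: 0.0173
grip_force: 30.0
```

Request:
crank_tcp --increments '{"motion":[[0, -0.008, 0.0005, 0, 0, 0, 0], [0, -0.017, -0.001, 0, 0, 0, 0], [0, -0.025, -0.004, 0, 0, 0, 0], [0, -0.033, -0.008, 0, 0, 0, 0]]}'

```text
clock: 9.9
tool_pos: [0.5641, 0.3014, 0.1302]
tcp_rot: [-0.427, -3.109, 0.002]
ft_force: [-8.3, -4.2, 7.1]
gripper_width: 0.0174
grip_force: 30.0
```

Request:
crank_tcp --increments '{"motion":[[0, -0.007, -0.006, 0, 0, 0, 0], [0, -0.013, -0.012, 0, 0, 0, 0], [0, -0.018, -0.019, 0, 0, 0, 0], [0, -0.020, -0.023, 0, 0, 0, 0], [0, -0.020, -0.023, 0, 0, 0, 0]]}'

```text
clock: 10.4
tool_pos: [0.5755, 0.274, 0.1302]
tcp_rot: [-0.428, -3.106, 0.002]
ft_force: [-10.9, -2.7, 7.2]
gripper_width: 0.0178
grip_force: 30.0
```

Request:
crank_tcp --increments '{"motion":[[0, -0.001, -0.009, 0, 0, 0, 0], [0, -0.001, -0.018, 0, 0, 0, 0], [0, -0.001, -0.018, 0, 0, 0, 0]]}'

```text
clock: 10.7
tool_pos: [0.575, 0.2643, 0.1304]
tcp_rot: [0.43, 3.107, 0.031]
ft_force: [6.2, 27.6, -8.4]
gripper_width: 0.0175
grip_force: 30.0
```

```bash
python3 c.py .5255 .269 .05 -374 -494 -20
```

```text
[0,0.003,-0.017,0,0,0,0],[0,0.011,-0.032,0,0,0,0],[0,0.024,-0.044,0,0,0,0],[0,0.040,-0.050,0,0,0,0],[0,0.057,-0.051,0,0,0,0],[0,0.074,-0.045,0,0,0,0],[0.49076708 0.23303301]
```

Force rises to 28 N tangentially at handle direction about -5°, which agrees with the port direction, so this is the stop. I'll hold against it.

Request:
crank_tcp --increments '{"motion":[[0, 0, -0.002, 0, 0, 0, 0], [0, 0, -0.002, 0, 0, 0, 0], [0, 0, -0.002, 0, 0, 0, 0], [0, 0, -0.002, 0, 0, 0, 0]]}'

```text
clock: 11.1
tool_pos: [0.575, 0.2642, 0.1305]
tcp_rot: [0.428, 3.106, 0.034]
ft_force: [7.3, 33.4, -10.8]
gripper_width: 0.0174
grip_force: 30.0
```

```bash
python3 w.py .575 .2643 .13
python3 c.py .5255 .269 .05 -5 235 20;python3 c.py .5255 .269 .05 235 475 20;python3 c.py .5255 .269 .05 475 715 20
```

```text
11.1 tcp [0.575  0.2642 0.1305] y ang 74.31 F [  7.3  33.4 -10.8] q [ 0.24  0.29  1.68  0.02  1.15 -1.06]
shift [0.     0.0001 0.0005]
X [-0.963  0.27  -0.003] Y [0.27  0.963 0.022]
[0,0.006,0.016,0,0,0,0],[0,0.017,0.029,0,0,0,0],[0,0.033,0.038,0,0,0,0],[0,0.050,0.041,0,0,0,0],[0,0.067,0.038,0,0,0,0],[0,0.082,0.029,0,0,0,0],[0,0.093,0.015,0,0,0,0],[0,0.098,-0.001,0,0,0,0],[0,0.098,-0.019,0,0,0,0],[0,0.092,-0.035,0,0,0,0],[0,0.081,-0.048,0,0,0,0],[0,0.066,-0.056,0,0,0,0],[0.49682118 0.2280424 ]
[0,-0.017,-0.003,0,0,0,0],[0,-0.034,0.000,0,0,0,0],[0,-0.049,0.009,0,0,0,0],[0,-0.060,0.023,0,0,0,0],[0,-0.066,0.039,0,0,0,0],[0,-0.066,0.056,0,0,0,0],[0,-0.060,0.073,0,0,0,0],[0,-0.048,0.086,0,0,0,0],[0,-0.033,0.094,0,0,0,0],[0,-0.016,0.097,0,0,0,0],[0,0.001,0.094,0,0,0,0],[0,0.016,0.085,0,0,0,0],[0.50436909 0.31431539]
[0,0.011,-0.013,0,0,0,0],[0,0.017,-0.030,0,0,0,0],[0,0.017,-0.047,0,0,0,0],[0,0.010,-0.063,0,0,0,0],[0,-0.001,-0.077,0,0,0,0],[0,-0.016,-0.085,0,0,0,0],[0,-0.033,-0.088,0,0,0,0],[0,-0.050,-0.085,0,0,0,0],[0,-0.065,-0.076,0,0,0,0],[0,-0.076,-0.062,0,0,0,0],[0,-0.082,-0.046,0,0,0,0],[0,-0.082,-0.029,0,0,0,0],[0.57530973 0.26464221]
```

Request:
crank_tcp --increments '{"motion":[[0, 0.006, 0.025, 0, 0, 0, 0], [0, 0.017, 0.038, 0, 0, 0, 0], [0, 0.033, 0.047, 0, 0, 0, 0], [0, 0.050, 0.050, 0, 0, 0, 0], [0, 0.067, 0.047, 0, 0, 0, 0], [0, 0.082, 0.038, 0, 0, 0, 0], [0, 0.093, 0.024, 0, 0, 0, 0], [0, 0.098, 0.008, 0, 0, 0, 0], [0, 0.098, -0.01, 0, 0, 0, 0], [0, 0.092, -0.026, 0, 0, 0, 0], [0, 0.081, -0.039, 0, 0, 0, 0], [0, 0.066, -0.047, 0, 0, 0, 0]]}'

```text
clock: 12.3
tool_pos: [0.4961, 0.2285, 0.1304]
tcp_rot: [0.428, 3.112, 0.007]
ft_force: [4.0, 9.5, -2.5]
gripper_width: 0.0174
grip_force: 30.0
```

Request:
crank_tcp --increments '{"motion":[[0, -0.017, -0.002, 0, 0, 0, 0], [0, -0.034, 0.001, 0, 0, 0, 0], [0, -0.049, 0.010, 0, 0, 0, 0], [0, -0.060, 0.024, 0, 0, 0, 0], [0, -0.066, 0.04, 0, 0, 0, 0], [0, -0.066, 0.057, 0, 0, 0, 0], [0, -0.060, 0.074, 0, 0, 0, 0], [0, -0.048, 0.087, 0, 0, 0, 0], [0, -0.033, 0.096, 0, 0, 0, 0], [0, -0.016, 0.099, 0, 0, 0, 0], [0, 0.001, 0.096, 0, 0, 0, 0], [0, 0.016, 0.087, 0, 0, 0, 0]]}'

```text
clock: 13.5
tool_pos: [0.5054, 0.3154, 0.1303]
tcp_rot: [0.425, 3.109, -0.001]
ft_force: [5.3, -7.1, -0.2]
gripper_width: 0.0171
grip_force: 30.0
```

Request:
crank_tcp --increments '{"motion":[[0, 0.011, -0.013, 0, 0, 0, 0], [0, 0.017, -0.030, 0, 0, 0, 0], [0, 0.017, -0.047, 0, 0, 0, 0], [0, 0.010, -0.063, 0, 0, 0, 0], [0, -0.001, -0.077, 0, 0, 0, 0], [0, -0.016, -0.085, 0, 0, 0, 0], [0, -0.033, -0.088, 0, 0, 0, 0], [0, -0.050, -0.085, 0, 0, 0, 0], [0, -0.065, -0.076, 0, 0, 0, 0], [0, -0.076, -0.062, 0, 0, 0, 0], [0, -0.082, -0.046, 0, 0, 0, 0], [0, -0.082, -0.029, 0, 0, 0, 0]]}'

```text
clock: 14.7
tool_pos: [0.5757, 0.2659, 0.1302]
tcp_rot: [-0.428, -3.109, 0.002]
ft_force: [-9.6, -2.3, 9.4]
gripper_width: 0.0178
grip_force: 30.0
```

```bash
python3 w.py .575 .2643 .13
```

```text
14.7 tcp [0.5757 0.2659 0.1302] y ang 74.32 F [-9.6 -2.3  9.4] q [ 0.25  0.31  1.66  0.    1.17 -1.04]
shift [ 0.0002 -0.0017  0.0002]
X [-0.963  0.27   0.003] Y [ 0.27   0.963 -0.002]
```

Request:
crank_tcp --increments '{"motion":[[0, 0, 0, 0, 0, 0, 0], [0, 0, 0, 0, 0, 0, 0], [0, 0, 0, 0, 0, 0, 0], [0, 0, 0, 0, 0, 0, 0], [0, 0, 0, 0, 0, 0, 0]]}'

```text
clock: 15.2
tool_pos: [0.5755, 0.266, 0.1303]
tcp_rot: [-0.427, -3.111, -0.001]
ft_force: [-4.7, 1.1, 4.9]
gripper_width: 0.0174
grip_force: 30.0
```

Run:
```python
from h import *
a,_=cloud('scene'); cv2.imwrite('pics/s4.png',cv2.resize(a[90:310,100:400],(800,586),interpolation=2))
```

```text
(no output)
```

View pics/s4.png

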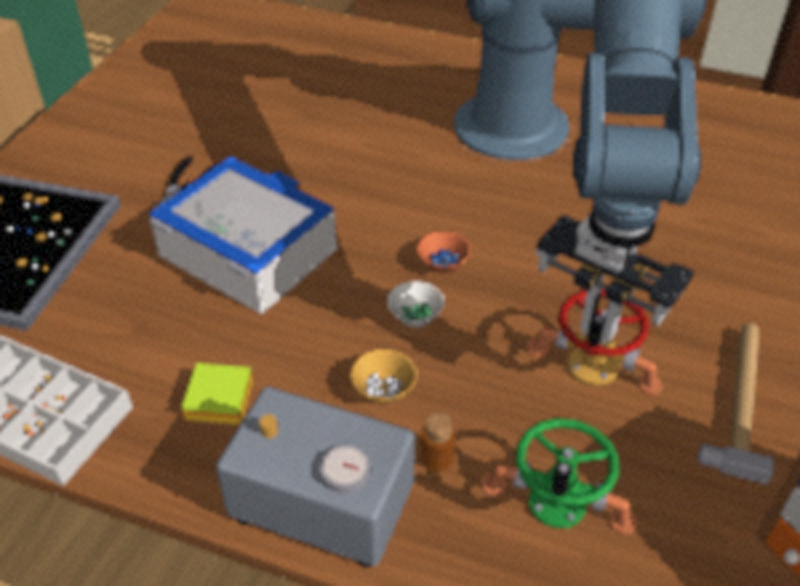

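The lid is shut at (240,210). The fingers hold the black handle at (598,325), on the far side of the wheel as at the stop, and the bystanders haven't moved. I'm handing in.

```bash
python3 -c "
from cell import arm
print(arm.close_job())"
```

```text
the job is handed in; nothing more can be done
None
```

I shut the lid, wound the red wheel clockwise to its stop and backed it off two full turns (about 0.03 rad over by the tool position), then handed the job in at about 15 s still gripping the crank handle; no verdict came back.

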